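Find the full tin of spare soldering tips

TASK

Three identical closed tins stand on the repair bench: one is full of spare soldering tips, the other two are empty. Tell by lifting them which is the full, heavy one, and set it down gently, upright and flat, inside the shallow black tray. The two empty tins must end up standing upright where they stood at the start.

Things in the scene. Friction and masses are not known exactly. Their poses are not given: they have to be found in the camera images.
- tin_1: one of three outwardly identical closed tins of plain sheet metal with a darker metal lid, 84 mm long (its x), 54 mm wide (its y), 46 mm high, with a low catch at one short end, standing flat on the bench. The lid is shut for good; the long sides are flat over the full height. Origin: centre of its underside; z up. An empty tin weighs about 0.1 kg, the full one 0.45 to 0.6 kg; any of the three can be the full one, with the contents packed about its middle.
- tin_2: one of three outwardly identical closed tins of plain sheet metal with a darker metal lid, 84 mm long (its x), 54 mm wide (its y), 46 mm high, with a low catch at one short end, standing flat on the bench. The lid is shut for good; the long sides are flat over the full height. Origin: centre of its underside; z up. An empty tin weighs about 0.1 kg, the full one 0.45 to 0.6 kg; any of the three can be the full one, with the contents packed about its middle.
- tin_3: one of three outwardly identical closed tins of plain sheet metal with a darker metal lid, 84 mm long (its x), 54 mm wide (its y), 46 mm high, with a low catch at one short end, standing flat on the bench. The lid is shut for good; the long sides are flat over the full height. Origin: centre of its underside; z up. An empty tin weighs about 0.1 kg, the full one 0.45 to 0.6 kg; any of the three can be the full one, with the contents packed about its middle.
- tray: shallow open tray of black plastic, fixed to the bench, 170 mm (its x) by 140 mm (its y) outside, 16 mm high, walls and floor 4 mm thick: the inner floor is 162 by 132 mm and lies 4 mm above the bench. Origin: centre of its underside; z up.
Things that resemble listed ones, but are neither listed nor needed, are in the scene too. Leave any purple look-alike of the tin_3 alone. Leave any green look-alike of the tin_1 alone.

How it is judged:
On the way:
1. a tin is lifted at least 30 mm off the bench (height (world z) of any of tin_1, tin_2, tin_3 above 0.03 m), for 0.2 s.
At the end, for the whole second after the job is handed in: The full tin (the one that presses on the tray with more than 2.5 N) rests flat on the tray's floor inside its walls, upright within 10 degrees and at rest; the other two tins stand upright within 10 degrees, at rest, within 50 mm of where they started (((linear speed of each of tin_1, tin_2, tin_3 below 0.02 m/s and angle between each of tin_1, tin_2, tin_3's own z axis and vertical below 0.17 rad and z of tin_1 in the frame of tray below 0.009 m and x of tin_1 in the frame of tray between -0.075 and 0.075 m and y of tin_1 in the frame of tray between -0.06 and 0.06 m and contact force between tin_1 and tray above 2.5 N and distance of each of tin_2, tin_3 from where it was at the start of the episode below 0.05 m) or (linear speed of each of tin_2, tin_1, tin_3 below 0.02 m/s and angle between each of tin_2, tin_1, tin_3's own z axis and vertical below 0.17 rad and z of tin_2 in the frame of tray below 0.009 m and x of tin_2 in the frame of tray between -0.075 and 0.075 m and y of tin_2 in the frame of tray between -0.06 and 0.06 m and contact force between tin_2 and tray above 2.5 N and distance of each of tin_1, tin_3 from where it was at the start of the episode below 0.05 m) or (linear speed of each of tin_3, tin_1, tin_2 below 0.02 m/s and angle between each of tin_3, tin_1, tin_2's own z axis and vertical below 0.17 rad and z of tin_3 in the frame of tray below 0.009 m and x of tin_3 in the frame of tray between -0.075 and 0.075 m and y of tin_3 in the frame of tray between -0.06 and 0.06 m and contact force between tin_3 and tray above 2.5 N and distance of each of tin_1, tin_2 from where it was at the start of the episode below 0.05 m))); the robot touches nothing.
It fails at once if a tin is dropped or slammed into the tray (faster than 0.5 m/s just above its floor) ((linear speed of tin_1 above 0.5 m/s and horizontal distance between tin_1 and tray below 0.08 m and z of tin_1 in the frame of tray below 0.04 m) or (linear speed of tin_2 above 0.5 m/s and horizontal distance between tin_2 and tray below 0.08 m and z of tin_2 in the frame of tray below 0.04 m) or (linear speed of tin_3 above 0.5 m/s and horizontal distance between tin_3 and tray below 0.08 m and z of tin_3 in the frame of tray below 0.04 m)).
It also fails if it takes over 67 s, if anything falls off the work surface, if the arm or the gripper's body presses on something with over 40 N, if the wrist force passes 120 N, or if a joint passes its speed limit or range.

ROBOT

A 6-joint arm with a two-finger parallel gripper is mounted at the origin on the work surface. World frame = base frame: x ahead of the robot, y to its left, z up, the work surface at z = 0. Lengths are in m, angles in rad, forces in N, time in s.
With the tool pointing down it reaches from about 0.35 to 0.975 m from the base axis. Payload 7.1 kg.
Tool frame: the origin (TCP) lies midway between the tips of the shut fingers; the grasp point (between the pads) lies 19 mm behind it; z points along the fingers, y is the line along which they close (so a half turn about z gives the same grasp; the last joint's range is limited). The gripper opens to 88 mm and grips with 3 to 60 N. Pads are 20 mm wide; open, the fingers measure 115 mm over their backs; the gripper's body (75 mm by 178 mm) begins 61 mm behind the grasp point.
Start: joints at [1.103, 0.423, 1.63, -0, 1.089, -0.019], TCP at [0.271, 0.563, 0.223] pointing down, gripper open.
Joint ranges: [-3, 3], [-0.9, 2.11], [0.09, 2.58], [-1.31, 4.45], [0.11, 2.69], [-2.54, 2.54]. Speed limits (rad/s): [2.39, 2.39, 3.01, 3.14, 3.14, 3.14].

INTERFACE

Orientations are given as a unit quaternion [w, x, y, z].
In Python, from station import move_pose, movel, movej, command_gripper, wait, inverse_kinematics, read_camera, camera_info, MotionError, job_done, get_time, get_joint_pos, get_qvel, get_effort, get_tcp_pos, get_ee_rot, get_ft_force, get_ft_torque, get_grip_width, get_finger_force gives the robot as it stands. Calls block until the motion is done:
- move_pose(position, orientation): joint-space move of the TCP to a pose.
- movel(position, frame=None, v=0.15, until_force=None): straight line of the TCP; frame=None keeps the orientation; v is the mean speed in m/s. With until_force (N) it stops when the force on the tool has changed by that much, and returns True; else False.
- movej(angles): joint-space move.
- command_gripper(opening): opening from 0.0 (shut) to 1.0 (fully open); the grip force is fixed at half the most; returns when the fingers have stopped.
- wait(seconds).
- inverse_kinematics(position, orientation): joint angles nearest the present ones, or None.
- read_camera(name): name is "scene" or "top" or "wrist"; returns the picture (384x512x3 uint8, red, green, blue); there is no depth.
- camera_info(name): a dict with "intrinsics" (3x3 intrinsics, pixels), "dist" ([k1, k2, p1, p2, k3] as OpenCV has them; the pictures are not rectified), "T" (4x4, takes a point from camera to world coordinates); the wrist camera has in their place "tool_from_camera" (4x4, takes a point from camera to tool coordinates, whose origin is the TCP and whose axes are the flange's). Camera axes: x right, y up, looking along -z (the intrinsics and any distortion apply to the point x, -y, -z); pixel columns grow to the right and rows downward; lengths in m; the calibration is good to about 2 mm. A picture is of the moment at which its call begins: read the wrist's pose just before it. camera_info takes no time and is no camera call.
A pose or a line that the arm cannot do raises MotionError and nothing moves.
- job_done(): hands the job in; it is judged then, once.
Readings, each from a call of its own:
- get_time(): time.
- get_joint_pos(): joint angles.
- get_qvel(): joint speeds.
- get_effort(): joint torques, N m.
- get_tcp_pos(): TCP position.
- get_ee_rot(): TCP orientation.
- get_ft_force(): force on the tool from outside, world axes, zero at the start.
- get_ft_torque(): the same for the moment, N m.
- get_grip_width(): opening from 0.0 (shut) to 1.0 (fully open).
- get_finger_force(): force on a finger pad.
Only numpy, scipy, OpenCV 4.12 (cv2) and the standard library are available. Lean on these libraries where they do the work, as an engineer would, in place of code of your own. Each camera call takes 0.05 s, during which the arm holds its last target. There are 200 camera calls.

## Working session

There is one attempt and no reset: what is moved stays moved. The work goes in short steps, each a Python script; the robot and the scene stay as the last script left them, time stands still between calls to the robot, and variables do not carry over. Pictures are saved under pics/ and viewed, at most 10 in all, crops included, and the job is handed in when it is done.

```bash
mkdir -p pics
python3 - <<'E'
from station import *
import cv2,numpy as np
a=read_camera("top");b=read_camera("scene")
cv2.imwrite("pics/top.png",a[:,:,::-1]);cv2.imwrite("pics/scene.png",b[:,:,::-1])
for n in("top","scene"):
    print(camera_info(n))
print(get_ft_force(),get_ee_rot(),get_time())
E
```

```text
{'intrinsics': array([[361.00461586,   0.        , 260.76769868],
       [  0.        , 361.00461586, 195.26203975],
       [  0.        ,   0.        ,   1.        ]]), 'dist': array([0.02856218, 0.        , 0.        , 0.        , 0.        ]), 'T': array([[-0.00361144,  0.99460104, -0.10370987,  0.40328748],
       [-0.99999143, -0.00380192, -0.00163898, -0.0306967 ],
       [-0.00202442,  0.10370307,  0.99460624,  0.92335594],
       [ 0.        ,  0.        ,  0.        ,  1.        ]])}
{'intrinsics': array([[480.40962246,   0.        , 257.41133367],
       [  0.        , 480.40962246, 188.57083241],
       [  0.        ,   0.        ,   1.        ]]), 'dist': array([-0.08220988,  0.        ,  0.        ,  0.        ,  0.        ]), 'T': array([[-0.84734262, -0.32499287,  0.41998824,  1.09921051],
       [ 0.53088997, -0.4992013 ,  0.68480209,  0.93220761],
       [-0.01289712,  0.80322954,  0.59552999,  0.89233664],
       [ 0.        ,  0.        ,  0.        ,  1.        ]])}
[ 0.0060423  -0.42604712  0.09225093] [-1.64954957e-04  2.22515937e-01  9.74928798e-01 -6.84785322e-04] 0.1
```

View pics/top.png

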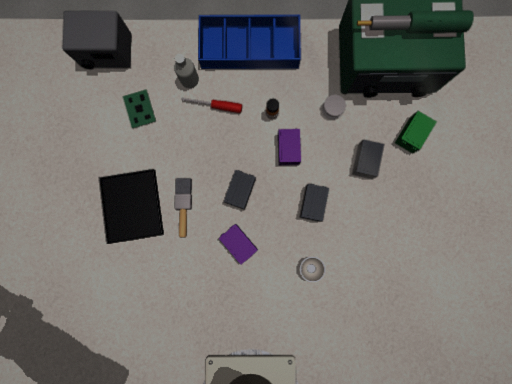

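View pics/scene.png

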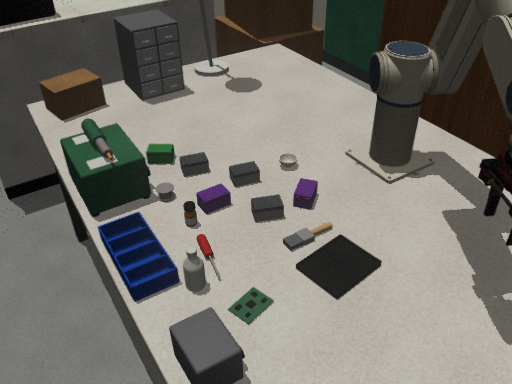

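The top view shows the grey tins at about (240,190), (315,202) and (369,159), and the tray at (131,207). The purple look-alikes are at (289,146) and (238,244), and the green one at (417,131). The scene view agrees.

```bash
cat > h.py <<'E'
from station import *
import cv2,numpy as np
from scipy.spatial.transform import Rotation as R
def cast(px,z,K,dist,T):
    p=cv2.undistortPoints(np.array(px,float).reshape(-1,1,2),K,np.array(dist)).reshape(-1,2)
    d=np.c_[p[:,0],-p[:,1],-np.ones(len(p))]@T[:3,:3].T; o=T[:3,3]
    return o+d*((z-o[2])/d[:,2])[:,None]
def quat(a):  # tool down, tool y (closing) at world angle a
    y=np.array([np.cos(a),np.sin(a),0]);z=np.array([0,0,-1.]);x=np.cross(y,z)
    q=R.from_matrix(np.c_[x,y,z]).as_quat();return q[[3,0,1,2]]
def rect_world(mask,z,K,dist,T):
    """largest dark blob -> hull cast on z plane -> centre, size, angle of the long side"""
    c=max(cv2.findContours(mask,cv2.RETR_EXTERNAL,cv2.CHAIN_APPROX_NONE)[0],key=cv2.contourArea)
    w=cast(c.reshape(-1,2),z,K,dist,T)[:,:2]
    (cx,cy),(a,b),t=cv2.minAreaRect((w*1000).astype(np.float32))
    if a<b:a,b,t=b,a,t+90
    return np.array([cx,cy])/1000,(a,b),np.deg2rad(t)
E
python3 - <<'E'
from h import *
im=cv2.imread("pics/top.png");i=camera_info("top");K,D,T=i["intrinsics"],i["dist"],i["T"]
hsv=cv2.cvtColor(im,cv2.COLOR_BGR2HSV)
m=((hsv[:,:,2]<105)).astype(np.uint8)*255
print(i["T"][:3,3])
for n,(u,v),z in(("A",(240,190),.046),("B",(315,202),.046),("C",(369,159),.046),("tray",(131,207),.016)):
    s=np.zeros_like(m);r=26 if n!="tray" else 45;s[v-r:v+r,u-r:u+r]=m[v-r:v+r,u-r:u+r]
    if n=="tray":s[:,167:]=0
    print(n,rect_world(s,z,K,D,T))
cv2.imwrite("pics/c.png",cv2.resize(np.hstack([im[120:270,200:400],cv2.cvtColor(m,8)[120:270,200:400]]),None,fx=2,fy=2,interpolation=0))
print(camera_info("wrist"))
E
```

```text
[ 0.40328748 -0.0306967   0.92335594]
A (array([0.50792932, 0.02418598]), (93.34449768066406, 59.267120361328125), np.float64(2.7968881289500955))
B (array([ 0.47594238, -0.15462778]), (94.09671783447266, 65.83513641357422), np.float64(2.932361935179936))
C (array([ 0.58289661, -0.28926523]), (97.77192687988281, 69.91151428222656), np.float64(2.913703029634514))
tray (array([0.47297992, 0.29800009]), (171.3756866455078, 145.19406127929688), np.float64(0.15654057558534398))
{'intrinsics': array([[274.43729393,   0.        , 250.67839541],
       [  0.        , 274.43729393, 189.83139897],
       [  0.        ,   0.        ,   1.        ]]), 'dist': array([-0.06172428,  0.        ,  0.        ,  0.        ,  0.        ]), 'tool_from_camera': array([[ 4.74738812e-05,  9.64201131e-01,  2.65171975e-01,
         7.38810119e-02],
       [ 9.99999834e-01, -1.97911282e-04,  5.40601655e-04,
        -9.17513908e-04],
       [ 5.73729253e-04,  2.65171905e-01, -9.64200981e-01,
        -1.62488636e-01],
       [ 0.00000000e+00,  0.00000000e+00,  0.00000000e+00,
         1.00000000e+00]])}
```

View pics/c.png

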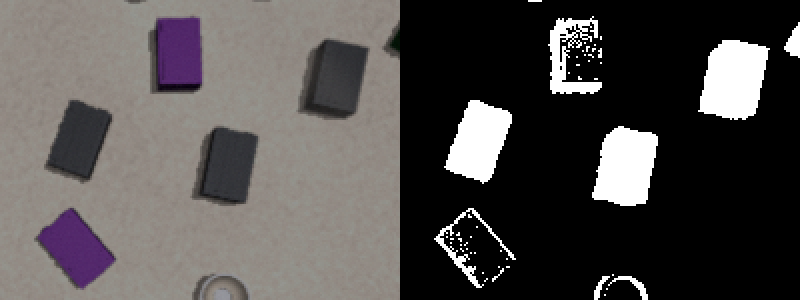

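```bash
cat >> h.py <<'E'
def wrist_look(name):
    p=np.array(get_tcp_pos());q=np.array(get_ee_rot());im=read_camera("wrist")[:,:,::-1].copy()
    i=camera_info("wrist");T=np.eye(4);T[:3,:3]=R.from_quat(q[[1,2,3,0]]).as_matrix();T[:3,3]=p
    cv2.imwrite(f"pics/{name}.png",im);T=T@i["tool_from_camera"];np.save(f"pics/{name}.npy",T)
    return im,i["intrinsics"],i["dist"],T
E
python3 - <<'E'
from h import *
ims=[]
for n,p,th in(("A",(.508,.023),160.2),("B",(.477,-.158),168),("C",(.585,-.295),167)):
    move_pose([*p,.2],quat(np.deg2rad(th-90)))
    print(n,np.round(get_joint_pos(),2),get_time())
    wait(.2);ims.append(wrist_look("w"+n)[0])
cv2.imwrite("pics/w.png",np.hstack([x[:, 60:440] for x in ims])[:, :, :][::1,::1] if 0 else cv2.resize(np.hstack([x[:,100:400] for x in ims]),(800,341)))
E
```

```text
A [ 0.02  0.28  1.9   0.    0.95 -1.2 ] 2.2167
B [-0.34  0.27  1.92  0.    0.95 -1.7 ] 3.225
C [-0.48  0.49  1.58  0.    1.07 -1.83] 4.2083
```

View pics/w.png

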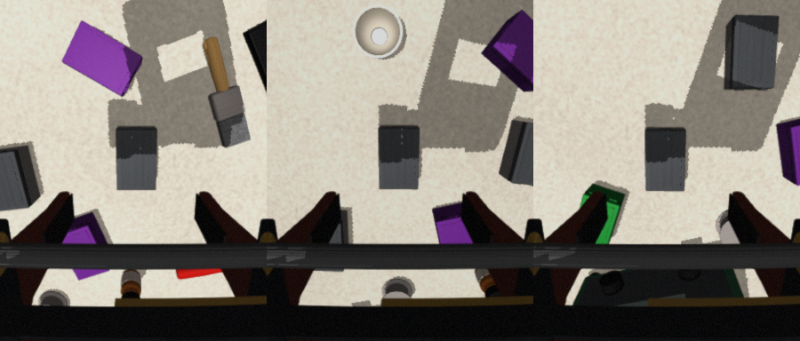

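Each tin sits near (254,177) in the full wrist frame, aligned with the image axes. I'll measure each one and then lift it.

Run:
```python
from h import *
i=camera_info("wrist")
for n in "ABC":
    im=cv2.imread(f"pics/w{n}.png");T=np.load(f"pics/w{n}.npy")
    m=(cv2.cvtColor(im,cv2.COLOR_BGR2HSV)[:,:,2]<85).astype(np.uint8)*255
    s=np.zeros_like(m);s[130:225,205:300]=m[130:225,205:300]
    s=cv2.morphologyEx(s,cv2.MORPH_OPEN,np.ones((5,5)))
    c,sz,t=rect_world(s,.046,i["intrinsics"],i["dist"],T)
    x,y,w,h=cv2.boundingRect(s);print(n,c,sz,np.rad2deg(t)%180,(x,y,w,h))
```

```text
A [0.48740005 0.03289443] (53.730255126953125, 42.22559356689453) 70.27139282226562 (230, 142, 47, 69)
B [ 0.47419656 -0.15941464] (84.71994018554688, 53.040306091308594) 168.09506225585938 (226, 141, 46, 71)
C [ 0.56567401 -0.29288565] (52.96015930175781, 48.4550895690918) 77.05751037597656 (226, 143, 46, 71)
```

```bash
cat >> h.py <<'E'
def weigh(c,th,zup=.10):
    """grasp tin at c (long axis th deg), lift, return weight; robot stays up holding it"""
    q=quat(np.deg2rad(th-90))
    move_pose([*c,zup],q);wait(.2);f0=np.mean([get_ft_force()[2] for _ in range(3)])
    movel([*c,.008],v=.12);command_gripper(0.0)
    movel([*c,.058],v=.08);wait(.4)
    return f0-get_ft_force()[2]
E
python3 - <<'E'
from h import *
i=camera_info("wrist");L={}
for n,b in zip("ABC",((230,142,47,69),(226,141,46,71),(226,143,46,71))):
    x,y,w,h=b;L[n]=cast([(x+(w-1)/2,y+(h-1)/2)],.046,i["intrinsics"],i["dist"],np.load(f"pics/w{n}.npy"))[0,:2]
    print(n,L[n])
np.save("pics/L.npy",np.array([L[k] for k in "ABC"]))
print(weigh(L["C"],167),get_grip_width(),get_finger_force(),get_time())
E
```

```text
A [0.5049973  0.02658155]
B [ 0.47281699 -0.1591108 ]
C [ 0.58219758 -0.29646256]
1.4237487077186493 0.6124439806630148 29.97933715581894 7.8583
```

C weighs 1.4 N, so it's empty. I'll put it back and try B.

```bash
cat >> h.py <<'E'
def release(c,z=.0085,zup=.12):
    movel([*c,z],v=.05);wait(.2);command_gripper(1.0);movel([*c,zup],v=.12)
E
python3 - <<'E'
from h import *
L=np.load("pics/L.npy")
release(L[2]);wait(.3)
w=weigh(L[1],168);print("B",w,get_grip_width(),get_time())
if w<3:
    release(L[1]);wait(.3)
    w=weigh(L[0],160.2);print("A",w,get_grip_width(),get_time())
E
```

```text
B 3.536184486553768 0.6186119209710492 14.9333
```

B reads 3.5 N, which falls between the two classes. I'll read the force again before deciding.

Run:
```python
from h import *
for k in range(5):
    wait(.3);print(np.round(get_ft_force(),2),np.round(get_ft_torque(),2),np.round(get_tcp_pos(),4))
im=wrist_look("held")[0]
```

```text
[-0.7  -0.5  -4.85] [0.02 0.03 0.02] [ 0.4728 -0.1591  0.058 ]
[-0.63 -0.73 -3.92] [ 0.01 -0.   -0.03] [ 0.4728 -0.1591  0.058 ]
[-0.25  0.72 -4.46] [ 0.   -0.03  0.03] [ 0.4728 -0.1591  0.058 ]
[ 0.34  0.66 -4.99] [-0.    0.05  0.01] [ 0.4728 -0.1591  0.058 ]
[ 0.8  -0.42 -3.78] [-0.01  0.01 -0.02] [ 0.4728 -0.1591  0.058 ]
```

View pics/held.png

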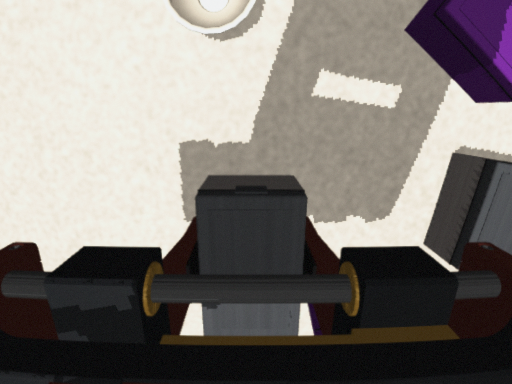

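The mean over these readings is about 4.4 N, so B is the full tin. The picture shows it held straight and centred. I'll put it in the tray, with the fingers closing along the tray's 162 mm side.

Run:
```python
from h import *
L=np.load("pics/L.npy")
movel([*L[1],.17],v=.12)
c=[.473,.298];q=quat(np.deg2rad(9))
move_pose([*c,.17],q);movel([*c,.035],v=.1)
wait(.2);print(movel([*c,.0115],v=.03,until_force=3),get_tcp_pos(),get_time())
```

```text
True [0.47260964 0.29777943 0.01220037] 21.8
```

Run:
```python
from h import *
p=get_tcp_pos()
command_gripper(1.0);wait(.2);movel([p[0],p[1],.2],v=.1);wait(.2)
im=wrist_look("tray")[0]
move_pose([.35,.45,.3],quat(np.deg2rad(50)));wait(.3)
im2=read_camera("top")[:,:,::-1]
cv2.imwrite("pics/end.png",np.hstack([cv2.resize(im,(400,300)),cv2.resize(im2[100:300,90:440],(400,229),interpolation=cv2.INTER_LINEAR)[:,:] if 0 else cv2.resize(im2,(400,300))]));print(get_time())
```

```text
26.2167
```

View pics/end.png

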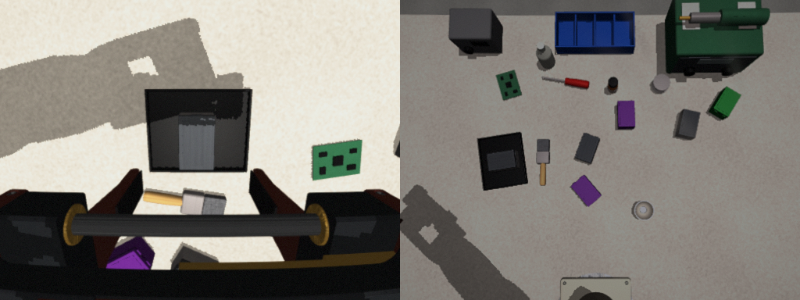

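The tin lies flat and centred in the tray (top view about (502,161)). A and C are standing where they started.

```bash
python3 -c "
from station import *
print(job_done())"
```

```text
the job is handed in; nothing more can be done
None
```

The full tin, the middle one of the three at about 0.45 kg, is upright and flat in the black tray; the other two stand where they started (one weighed empty, one never lifted), and the job is handed in with no verdict returned.

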